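Strip a rejected toy camera into its part nests

TASK

This toy camera failed the final check, so strip it for rework: take it apart and set each part upright in its own nest - the clear lens cap, closed face up, inside the round rim, the black lens barrel over the peg, the white viewfinder insert in the rectangular pocket, and the bare teal body, still on its back, between the four corner locators. Every part must lie flat on its nest plate; lower the parts rather than dropping them, and do not shove the screwdriver or the film cartridge about.

Things in the scene. Friction and masses are not known exactly. Their poses are not given: they have to be found in the camera images.
- camera_body: Teal toy camera, 120 (x) x 62 (y) x 36 (z) mm, on its back, front up, about 130 g. Origin: centre of underside; z up, y to the camera's top. Middle 60 mm of the long sides is flat: grip across 62 mm. On the face: round boss (29 mm across, 4 high) at x=-16, y=0 under the loose barrel; rib frame (35 x 19 inside, ribs 2 wide, 3 high) at x=38, y=16 round the loose viewfinder insert.
- lens_barrel: Black lens barrel, 30 mm high: tube 40 mm in diameter (grip here), foot flange 52 mm and 5 mm high. Bore from below 32 mm, 26.5 deep; clear lens on top. Origin: centre of underside (flange); z up. Starts flange down on the camera, 36 mm above the camera's origin, under the cap: only the flange shows round the cap. About 35 g.
- lens_cap: Clear plastic lens cap, round, 48 mm in diameter, 15 mm high, closed on top, open below (skirt 44 mm inside, 10 mm deep). Origin: centre of underside; z up. Starts loose over the top of the barrel, its origin 20 mm above the barrel's; lifts straight off, clear after 10 mm. About 18 g.
- viewfinder: White plastic viewfinder insert, a block 32 (x) x 16 (y) x 16 (z) mm with a small dark window in its top. Origin: centre of underside; z up. Starts loose in the rib frame on the camera's face, 36 mm above the camera's origin; grip across the 16 mm, above the 3 mm ribs. About 14 g.
- body_nest: Nest fixed to the bench: aluminium plate 6 mm thick with black plastic locators. Origin: centre of the plate's underside, on the bench (part rests 6 mm above); z up. For the camera body; plate 170 (x) x 112 (y) mm, L-shaped locator at each corner, 18 mm high above the plate, 136 (x) x 78 (y) mm free between them; open for 100 mm at the middle of the long sides. Body lies along x, either way round.
- peg_nest: Nest fixed to the bench: aluminium plate 6 mm thick with black plastic locators. Origin: centre of the plate's underside, on the bench (part rests 6 mm above); z up. For the lens barrel: plate 90 x 90 mm with one upright peg in the middle, 16 mm in diameter, 18 mm high above the plate, tip tapered. Barrel goes over it, flange on the plate.
- round_nest: Nest fixed to the bench: aluminium plate 6 mm thick with black plastic locators. Origin: centre of the plate's underside, on the bench (part rests 6 mm above); z up. For the lens cap: plate 96 x 96 mm with a round rim, 68 mm inside diameter, 4 mm wide, 4 mm high above the plate.
- pocket_nest: Nest fixed to the bench: aluminium plate 6 mm thick with black plastic locators. Origin: centre of the plate's underside, on the bench (part rests 6 mm above); z up. For the viewfinder insert: plate 86 (x) x 66 (y) mm with a rectangular rim, 48 (x) x 30 (y) mm inside, 5 mm wide, 5 mm high above the plate. Insert lies along x, either way round.
- screwdriver: Screwdriver about 140 mm long lying loose on the bench among the nests, along its x; a bystander. Origin: on the bench under its middle.
- film_cartridge: Grey toy film cartridge, 25 mm in diameter with a flat lip on one side, 44 mm high, standing loose on the bench among the nests; a bystander. Origin: centre of the underside of its round part.

How it is judged:
By the outcome, as a careful person would: the job done as asked, in the order asked, and still so for the second after the job is handed in, with the robot touching nothing.
It also fails if it takes over 122 s, if anything falls off the work surface, if the arm or the gripper's body presses on something with over 40 N, if the wrist force passes 120 N, or if a joint passes its speed limit or range.

ROBOT

A 7-joint arm with a two-finger parallel gripper is mounted at the origin on the work surface. World frame = base frame: x ahead of the robot, y to its left, z up, the work surface at z = 0. Lengths are in m, angles in rad, forces in N, time in s.
With the tool pointing down it reaches from about 0.4 to 0.85 m from the base axis. Payload 10.4 kg.
Tool frame: the origin (TCP) lies at the very end of the fingers, on their centre line; the grasp point (between the pads) lies 19 mm behind it (r.pinch_z is the distance from the TCP to the grasp point, in m); z points along the fingers, y is the line along which they close (so a half turn about z gives the same grasp; the last joint's range is limited). The gripper opens to 87 mm and grips with 3 to 60 N. Pads are 19 mm wide; open, the fingers measure 117 mm over their backs; the gripper's body (75 mm by 190 mm) begins 51 mm behind the grasp point.
Start: joints at [-1.248, 0.332, -0.065, 1.46, 0.022, 1.35, -0.088], TCP at [0.212, 0.588, 0.223] pointing down, gripper open.
Joint ranges: [-2.6, 2.6], [-0.5, 2.12], [-1.47, 1.34], [0.16, 2.42], [-1.27, 4.41], [0.06, 2.06], [-2.6, 2.6]. Speed limits (rad/s): [2.22, 2.22, 2.79, 2.79, 3.14, 3.14, 3.14].

INTERFACE

Orientations are given as a unit quaternion [x, y, z, w].
In Python, from bench import r, camera gives the robot as it stands. The module is installed in compiled form; this text tells all that it offers.
- The arm moves only by the shell command python3 -m pendant 'ROWS' [FORCE]. ROWS is JSON, a list of rows, each an object with "dp": the shift along the tool's x, y, z as a fraction of full scale, a list of three; "rotation": the turn, a rotation vector about the tool's x, y, z as a fraction of full scale, a list of three; "jaw": the opening, from 0 (shut) to 1 (fully open). A call has 1 to 8 rows; each row is the pose to reach, as a shift and turn from the pose commanded when the call began, along the tool's axes at that moment, turning the shorter way round; what a row does not reach only later rows make up. Full scale, the value 1, is 0.15 m for a shift and 2 pi rad for a turn. A row lasts 1/8 s, in which the tool goes at most 62.5 mm and 10.7 degrees, less where a joint would pass 70% of its speed; a pose out of reach is approached as far as the arm can. A call with a number of a shift or a turn outside -1 to 1 is refused whole. A call with a gripper value outside its range is refused whole. The fingers move at their own pace and stop on an object; FORCE is the grip in N (left out, the last holds). Time passes only in rows, so rows that repeat a pose let the fingers close. It gives the time, the measured TCP pose, the force, the opening and the grip force at its end, in the units of the state.
- r.read_state(): the state, without advancing time (a new reading comes with each control period).
- camera(name): name is "side" or "top"; returns a dict with "image" (420x560x3 uint8, red, green, blue), "z_map" (420x560 float32, m along the optical axis (not along the pixel's ray), 0 where there is no reading), "mtx" (3x3 intrinsics, pixels), "distortion" ([k1, k2, p1, p2, k3] as OpenCV has them; the pictures are not rectified), "T" (4x4, takes a point from camera to world coordinates). Camera axes: x right, y down, z forward; pixel columns grow to the right and rows downward; lengths in m; the calibration is good to about 2 mm. A picture is of the moment at which its call begins.
- r.close_job(): hands the job in; it is judged then, once.
The state is a dict: "time": time; "joint_positions": joint angles; "joint_vel": joint speeds; "joint_torque": joint torques, N m; "ee_pos": TCP position; "eef_rot": TCP orientation; "ft_force": force on the tool from outside, world axes, zero at the start; "torque": the same for the moment, N m; "width": finger opening in m; "grip_force": force on a finger pad.
Only numpy, scipy, OpenCV 4.12 (cv2) and the standard library are available. Lean on these libraries where they do the work, as an engineer would, in place of code of your own. Each camera call takes 0.05 s, during which the arm holds its last target. There are 200 camera calls.

## Working session

There is one attempt and no reset: what is moved stays moved. The work goes in short steps, Python scripts to look and compute and a shell command to move; the robot and the scene stay as the last step left them, time stands still between calls to the robot, and variables do not carry over. Pictures are saved under pics/ and viewed, at most 14 in all, crops included, and the job is handed in when it is done.

```bash
mkdir -p pics; python3 - <<'E'
from bench import r,camera
import cv2,numpy as np
s=r.read_state(); print({k:np.round(v,4).tolist() for k,v in s.items()}, r.pinch_z)
for n in("top","side"):
    c=camera(n); cv2.imwrite(f"pics/{n}0.png",c["image"][:,:,::-1]); np.savez(f"{n}0.npz",**c)
    print(n,c["mtx"].round(1).tolist(),np.round(c["distortion"],4),c["T"].round(3).tolist(),(c["z_map"]>0).mean())
E
```

```text
{'time': 0.0, 'joint_positions': [-1.2476, 0.3329, -0.0647, 1.461, 0.0216, 1.3499, -0.0885], 'joint_vel': [0.0002, 0.0005, -0.0016, -0.0015, -0.001, 0.0021, -0.0009], 'joint_torque': [-0.0006, -62.3246, 0.0246, -38.9895, -0.0613, 0.0397, 0.0001], 'ee_pos': [0.2117, 0.5876, 0.2217], 'eef_rot': [0.172, 0.9851, -0.0007, -0.0001], 'ft_force': [0.1035, 0.3968, 0.0371], 'torque': [0.0069, -0.0531, 0.0223], 'grip_force': 0.0, 'width': 0.0869} 0.0187
top [[431.4, 0.0, 277.4], [0.0, 431.4, 212.3], [0.0, 0.0, 1.0]] [-0.0416  0.      0.      0.      0.    ] [[-0.015, -0.997, 0.082, 0.418], [-1.0, 0.016, 0.008, -0.007], [-0.009, -0.082, -0.997, 1.022], [0.0, 0.0, 0.0, 1.0]] 0.9958971088435374
side [[530.4, 0.0, 275.7], [0.0, 530.4, 212.7], [0.0, 0.0, 1.0]] [0.0303 0.     0.     0.     0.    ] [[0.784, -0.333, 0.524, -0.023], [-0.621, -0.448, 0.643, -0.681], [0.021, -0.83, -0.558, 0.658], [0.0, 0.0, 0.0, 1.0]] 0.9959523809523809
```

View pics/top0.png

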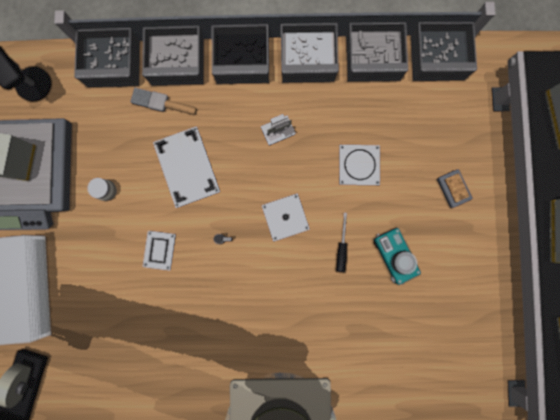

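View pics/side0.png

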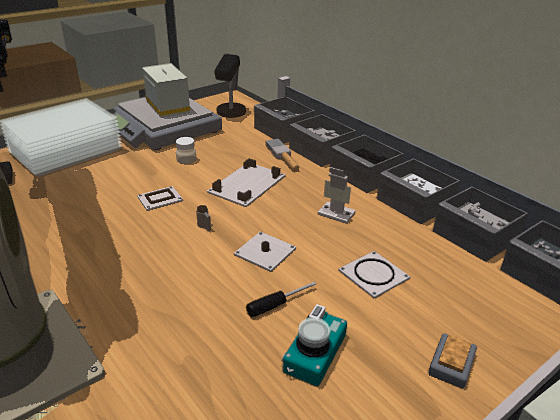

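```bash
cat > h.py <<'E'
import cv2,numpy as np
def ray(c,px):
    px=np.asarray(px,float).reshape(-1,1,2)
    u=cv2.undistortPoints(px,c["mtx"],c["distortion"]).reshape(-1,2)
    d=np.c_[u,np.ones(len(u))]@c["T"][:3,:3].T
    return c["T"][:3,3],d
def plane(c,px,z):
    o,d=ray(c,px); return o+d*((z-o[2])/d[:,2:])
def depth(c,px):
    px=np.asarray(px,float).reshape(-1,2); o,d=ray(c,px)
    return o+d*c["z_map"][px[:,1].astype(int),px[:,0].astype(int)][:,None]
def tri(c1,p1,c2,p2):
    o1,d1=ray(c1,p1);o2,d2=ray(c2,p2);d1=d1[0];d2=d2[0]
    t=np.linalg.lstsq(np.c_[d1,-d2],o2-o1,rcond=None)[0]
    a=o1+t[0]*d1;b=o2+t[1]*d2
    return (a+b)/2,np.linalg.norm(a-b)
def blob(c,box,f):
    """largest blob of mask f(hsv) in box (x0,y0,x1,y1); returns contour px"""
    x0,y0,x1,y1=box; hsv=cv2.cvtColor(c["image"],cv2.COLOR_RGB2HSV)[y0:y1,x0:x1].astype(int)
    m=f(hsv[...,0],hsv[...,1],hsv[...,2]).astype(np.uint8)
    cs,_=cv2.findContours(m,cv2.RETR_EXTERNAL,cv2.CHAIN_APPROX_NONE)
    k=max(cs,key=cv2.contourArea); return k.reshape(-1,2)+[x0,y0]
def rect(P):
    """min-area rect of xy points: centre, (long,short), angle of long side deg"""
    (cx,cy),(w,h),a=cv2.minAreaRect((P[:,:2]*1000).astype(np.float32))
    if w<h: w,h,a=h,w,a+90
    return np.round([cx,cy,w,h,(a+90)%180-90],1)
E
python3 - <<'E'
from h import *
t=dict(np.load("top0.npz"));s=dict(np.load("side0.npz"))
plate=lambda h,S,v:(S<50)&(v>110)
teal=lambda h,S,v:(h>75)&(h<100)&(S>100)
N={"body":((150,120,225,212),(200,155,292,210)),"peg":((258,190,314,245),(228,228,302,274)),"round":((334,140,386,190),(334,247,414,300)),"pocket":((138,226,180,275),(134,184,188,213))}
for n,(b1,b2) in N.items():
    k1=blob(t,b1,plate);k2=blob(s,b2,plate)
    f=lambda k:np.mean(cv2.boxPoints(cv2.minAreaRect(k.astype(np.float32))),0)
    d=depth(t,k1);z=np.median(d[:,2])
    zi=np.median(depth(s,k2)[:,2])
    print(n,"top",rect(plane(t,k1,.006)),"side",rect(plane(s,k2,.006)),"z",z.round(4),zi.round(4))
    # tri of extreme corners
    q1=cv2.boxPoints(cv2.minAreaRect((plane(t,k1,.006)[:,:2]*1000).astype(np.float32)))/1000
    q2=cv2.boxPoints(cv2.minAreaRect((plane(s,k2,.006)[:,:2]*1000).astype(np.float32)))/1000
    def pix(c,p):
        R=c["T"][:3,:3];tt=c["T"][:3,3]
        return cv2.projectPoints(np.array([[*p,.006]]),cv2.Rodrigues(R.T)[0],-R.T@tt,c["mtx"],c["distortion"])[0].reshape(2)
    p,e=tri(t,pix(t,q1.mean(0)),s,pix(s,q2.mean(0)));print("   tri",p.round(4),e.round(4))
k1=blob(t,(360,215,430,295),teal);k2=blob(s,(270,295,360,395),teal)
print("teal top",rect(plane(t,k1,.036)),"z",np.percentile(depth(t,k1)[:,2],[10,50,90]).round(4))
for c,b,n in((t,(360,215,430,295),"t"),(s,(270,295,360,395),"s")):
    P=[];x,y=np.meshgrid(range(b[0],b[2]),range(b[1],b[3]));px=np.c_[x.ravel(),y.ravel()]
    D=depth(c,px);hs=cv2.cvtColor(c["image"],cv2.COLOR_RGB2HSV)[px[:,1],px[:,0]].astype(int)
    print(n,"max z",np.sort(D[:,2])[-5:].round(4))
    for lo,hi,nm in((.078,.095,"cap"),(.046,.058,"vf/.."),(.036-.004,.04,"face")):
        q=(D[:,2]>lo)&(D[:,2]<hi)
        if q.sum()>4: print("  ",nm,q.sum(),D[q].mean(0).round(4),rect(D[q]), px[q].mean(0).round(1))
    I=c["image"][b[1]:b[3],b[0]:b[2],::-1];cv2.imwrite(f"pics/crop_{n}.png",cv2.resize(I,None,fx=6,fy=6,interpolation=cv2.INTER_CUBIC))
a=cv2.imread("pics/crop_t.png");b=cv2.imread("pics/crop_s.png");H=600
o=np.zeros((600,800,3),np.uint8)
a=cv2.resize(a,(400,int(a.shape[0]*400/a.shape[1])));b=cv2.resize(b,(400,int(b.shape[0]*400/b.shape[1])))
o[:a.shape[0],:400]=a[:600];o[:b.shape[0],400:]=b[:600];cv2.imwrite("pics/crops.png",o)
E
```

```text
body top [615.  218.3 171.1 113.4  19.1] side [615.6 214.8 170.5 111.8  19.3] z 0.0061 0.0059
   tri [0.6164 0.218  0.0041] 0.0025
peg top [489.9 -17.1  90.9  90.8 -72.7] side [490.7 -20.3  90.2  89.9  17.5] z 0.0056 0.006
   tri [ 0.491  -0.0178  0.0041] 0.0025
round top [ 612.9 -195.7   97.    94.3   89.1] side [ 612.9 -199.7   96.3   95.3   -1.8] z 0.0055 0.0064
   tri [ 0.6144 -0.197   0.0032] 0.0026
pocket top [416.4 282.3  86.8  67.5  -8. ] side [416.4 278.6  85.7  66.3  -7.1] z 0.0052 0.0058
   tri [0.4172 0.2824 0.0038] 0.0019
teal top [ 395.3 -269.5  116.1   60.8   25. ] z [0.0292 0.0353 0.0389]
t max z [1.0217 1.0217 1.0217 1.0217 1.0217]
   vf/.. 108 [ 0.4217 -0.2423  0.0524] [ 404.2 -250.7   71.2   15.6   25.5] [386.2 244.3]
   face 753 [ 0.3986 -0.2694  0.0361] [ 395.1 -271.2  117.5   62.9   25.1] [396.6 254.4]
s max z [0.6576 0.6576 0.6576 0.6576 0.6576]
   vf/.. 215 [ 0.4054 -0.2612  0.0517] [ 403.4 -271.2   92.9   42.9   30.4] [315.4 322.9]
   face 1182 [ 0.3847 -0.2889  0.0361] [ 394.2 -276.2  120.9   61.5   24. ] [316.5 346.7]
```

View pics/crops.png

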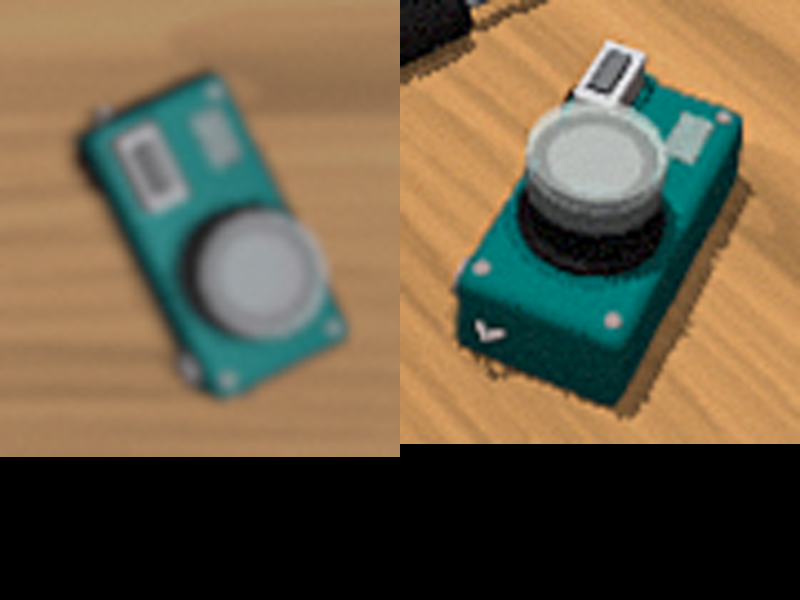

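The crops show: cap top centre at full-frame px (406,262.6) top / (314,331) side; viewfinder top (386,244) / (318,311); corner screws at (397.6,231), (400,281.5), (418.6,272.4) top. Now triangulate these.

```bash
python3 - <<'E'
from h import *
t=dict(np.load("top0.npz"));s=dict(np.load("side0.npz"))
T=lambda x,y:(360+x*.175-.4,215+y*.175-.4); S=lambda x,y:(270+(x-400)*.225-.4,295+y*.225-.4)
for n,a,b in(("cap",(262,272),(597,160)),("vf",(150,167),(612,74)),("s+-",(215,92),(723,117)),("s-+",(228,380),(482,268)),("s--",(335,328),(612,320))):
    p,e=tri(t,T(*a),s,S(*b));print(n,p.round(4),e.round(4),"onplane",[plane(c,q,z)[0,:2].round(4) for c,q,z in((t,T(*a),.071 if n=="cap" else .052 if n=="vf" else .036),(s,S(*b),.071 if n=="cap" else .052 if n=="vf" else .036))])
# vf white mask
w=lambda h,S_,v:(S_<45)&(v>120)
k=blob(t,(376,233,396,254),w);print("vf t",rect(plane(t,k,.052)),depth(t,k)[:,2].mean())
k=blob(s,(305,300,330,320),lambda h,S_,v:(S_<45)&(v>60));print("vf s",rect(plane(s,k,.052)))
# bystanders
dk=lambda h,S_,v:(v<60)
k=blob(t,(333,238,352,278),dk);print("driver handle",rect(plane(t,k,.012)),np.percentile(depth(t,k)[:,2],90))
k=blob(t,(212,230,236,248),lambda h,S_,v:(S_<70)&(v<110));print("film",rect(plane(t,k,.04)))
for n,box in(("film",(205,225,240,250)),("driver",(330,205,356,280)),("stand",(258,110,300,145))):
    x,y=np.meshgrid(range(box[0],box[2]),range(box[1],box[3]));D=depth(t,np.c_[x.ravel(),y.ravel()])
    q=D[(D[:,2]>.009)&(D[:,2]<.5)];print(n,q[:,:2].min(0).round(3),q[:,:2].max(0).round(3),q[:,2].max().round(3))
E
```

```text
cap [ 0.3822 -0.2812  0.0647] 0.0016 onplane [array([ 0.3818, -0.2789]), array([ 0.3786, -0.2859])]
vf [ 0.4239 -0.2431  0.0501] 0.0029 onplane [array([ 0.4228, -0.2417]), array([ 0.4238, -0.2451])]
s+- [ 0.453  -0.2734  0.0352] 0.0016 onplane [array([ 0.4524, -0.2727]), array([ 0.4532, -0.2743])]
s-+ [ 0.3386 -0.2745  0.0352] 0.0015 onplane [array([ 0.338 , -0.2738]), array([ 0.3388, -0.2754])]
s-- [ 0.3584 -0.3178  0.0359] 0.0016 onplane [array([ 0.3578, -0.3173]), array([ 0.359 , -0.3183])]
vf t [ 423.3 -241.6   31.9   18.2   24.9] 0.10142598535008325
vf s [ 420.5 -248.5   39.9   20.7   23.9]
driver handle [ 394.  -146.6   64.9   21.4   -5.8] 0.026057940758040708
film [441.  133.8  24.6  21.3  62.8]
film [0.428 0.109] [0.451 0.149] 0.047
driver [ 0.357 -0.16 ] [ 0.497 -0.131] 0.029
stand [ 0.665 -0.044] [0.733 0.037] 0.128
```

```bash
cat > plan.py <<'E'
"""python3 plan.py x,y,z,yaw ... (m, deg; yaw = direction of tool y): prints tool-axis shift/turn fractions per call"""
import sys,numpy as np
from scipy.spatial.transform import Rotation as R
from bench import r
s=r.read_state();p=np.array(s["ee_pos"]);q=R.from_quat(s["eef_rot"])
for a in sys.argv[1:]:
    *t,yw=map(float,a.split(","));yw=np.radians(yw)
    y=np.array([np.cos(yw),np.sin(yw),0]);z=np.array([0,0,-1.]);G=R.from_matrix(np.c_[np.cross(y,z),y,z])
    n=int(np.ceil(np.abs(q.inv().apply(t-p)).max()/.1495)); n=max(n,1)
    for k in range(n):
        goal=p+(np.array(t)-p)/(n-k); dp=q.inv().apply(goal-p)/.15
        rv=(q.inv()*G).as_rotvec()/(n-k); 
        print(dp.round(3).tolist(),(rv/2/np.pi).round(3).tolist(),"rows",np.ceil(max(np.linalg.norm(goal-p)/.0625,np.degrees(np.linalg.norm(rv))/10.7)),goal.round(3))
        p=goal;q=q*R.from_rotvec(rv)
    print("-")
E
python3 plan.py 0.33,0.46,0.22,50 0.48,0.2,0.22,15 0.48,-0.1,0.2,-30 0.381,-0.28,0.16,-65
```

```text
[-0.515, -0.267, 0.007] [-0.0, 0.0, 0.028] rows 2.0 [0.271 0.524 0.221]
[-0.554, -0.172, 0.006] [-0.0, 0.0, 0.028] rows 2.0 [0.33 0.46 0.22]
-
[-0.94, -0.343, -0.0] [0.0, -0.0, 0.049] rows 3.0 [0.405 0.33  0.22 ]
[-1.0, -0.044, -0.0] [0.0, -0.0, 0.049] rows 3.0 [0.48 0.2  0.22]
-
[-0.966, -0.259, 0.067] [-0.0, 0.0, 0.062] rows 3.0 [0.48 0.05 0.21]
[-0.991, 0.131, 0.067] [-0.0, 0.0, 0.062] rows 3.0 [ 0.48 -0.1   0.2 ]
-
[-0.685, 0.014, 0.133] [0.0, -0.0, 0.049] rows 2.0 [ 0.43 -0.19  0.18]
[-0.649, 0.219, 0.133] [0.0, -0.0, 0.049] rows 2.0 [ 0.381 -0.28   0.16 ]
-
```

```bash
P="python3 -m pendant"
python3 -m pendant '[{"dp":[-0.515,-0.267,0.007],"rotation":[0,0,0.028],"jaw":1},{"dp":[-0.515,-0.267,0.007],"rotation":[0,0,0.028],"jaw":1}]'
python3 -m pendant '[{"dp":[-0.554,-0.172,0.006],"rotation":[0,0,0.028],"jaw":1},{"dp":[-0.554,-0.172,0.006],"rotation":[0,0,0.028],"jaw":1}]'
python3 -m pendant '[{"dp":[-0.94,-0.343,0],"rotation":[0,0,0.049],"jaw":1},{"dp":[-0.94,-0.343,0],"rotation":[0,0,0.049],"jaw":1},{"dp":[-0.94,-0.343,0],"rotation":[0,0,0.049],"jaw":1}]'
python3 plan.py  0.48,0.2,0.22,15 0.48,-0.1,0.2,-30 0.381,-0.28,0.16,-65
```

```text
time: 0.35
ee_pos: [0.2738, 0.5215, 0.2211]
eef_rot: [0.261, 0.965, -0.001, 0.001]
ft_force: [1.0, 0.8, -0.6]
width: 0.0868
grip_force: 0.0
time: 0.6
ee_pos: [0.333, 0.4572, 0.2204]
eef_rot: [0.345, 0.939, -0.0, 0.001]
ft_force: [-0.1, 0.5, -0.3]
width: 0.087
grip_force: 0.0
time: 0.98
ee_pos: [0.4071, 0.3266, 0.2205]
eef_rot: [0.485, 0.875, -0.0, 0.0]
ft_force: [-0.9, 0.5, 0.5]
width: 0.0874
grip_force: 0.0
[-0.973, -0.035, 0.004] [-0.0, 0.0, 0.047] rows 3.0 [0.48 0.2  0.22]
-
[-0.966, -0.259, 0.067] [0.0, 0.0, 0.062] rows 3.0 [0.48 0.05 0.21]
[-0.991, 0.131, 0.067] [0.0, 0.0, 0.062] rows 3.0 [ 0.48 -0.1   0.2 ]
-
[-0.685, 0.014, 0.133] [-0.0, 0.0, 0.049] rows 2.0 [ 0.43 -0.19  0.18]
[-0.649, 0.219, 0.133] [-0.0, 0.0, 0.049] rows 2.0 [ 0.381 -0.28   0.16 ]
-
```

```bash
python3 -m pendant '[{"dp":[-0.973,-0.035,0.004],"rotation":[0,0,0.047],"jaw":1},{"dp":[-0.973,-0.035,0.004],"rotation":[0,0,0.047],"jaw":1},{"dp":[-0.973,-0.035,0.004],"rotation":[0,0,0.047],"jaw":1}]' | grep pos
python3 -m pendant '[{"dp":[-0.966,-0.259,0.067],"rotation":[0,0,0.062],"jaw":1},{"dp":[-0.966,-0.259,0.067],"rotation":[0,0,0.062],"jaw":1},{"dp":[-0.966,-0.259,0.067],"rotation":[0,0,0.062],"jaw":1}]' | grep pos
python3 -m pendant '[{"dp":[-0.991,0.131,0.067],"rotation":[0,0,0.062],"jaw":1},{"dp":[-0.991,0.131,0.067],"rotation":[0,0,0.062],"jaw":1},{"dp":[-0.991,0.131,0.067],"rotation":[0,0,0.062],"jaw":1}]' | grep pos
python3 -m pendant '[{"dp":[-0.685,0.014,0.133],"rotation":[0,0,0.049],"jaw":1},{"dp":[-0.685,0.014,0.133],"rotation":[0,0,0.049],"jaw":1}]' | grep pos
python3 plan.py 0.381,-0.28,0.16,-65 0.381,-0.28,0.046,-65
```

```text
ee_pos: [0.4805, 0.2001, 0.22]
ee_pos: [0.4797, 0.0506, 0.2097]
ee_pos: [0.4814, -0.0988, 0.1998]
ee_pos: [0.4325, -0.1879, 0.1794]
[-0.669, 0.215, 0.129] [-0.0, 0.0, 0.05] rows 2.0 [ 0.381 -0.28   0.16 ]
-
[0.0, -0.0, 0.76] [0.0, 0.0, 0.0] rows 2.0 [ 0.381 -0.28   0.046]
-
```

```bash
python3 -m pendant '[{"dp":[-0.669,0.215,0.129],"rotation":[0,0,0.05],"jaw":1},{"dp":[-0.669,0.215,0.129],"rotation":[0,0,0.05],"jaw":1},{"dp":[-0.669,0.215,0.129],"rotation":[0,0,0.05],"jaw":1}]' | grep pos
python3 -m pendant '[{"dp":[0,0,0.25],"rotation":[0,0,0],"jaw":1},{"dp":[0,0,0.4],"rotation":[0,0,0],"jaw":1},{"dp":[0,0,0.4],"rotation":[0,0,0],"jaw":1}]'
python3 - <<'E'
from bench import camera
import cv2,numpy as np
c=camera("side");t=camera("top")
a=cv2.resize(c["image"][240:400,240:400,::-1],(400,400),interpolation=cv2.INTER_CUBIC);b=cv2.resize(t["image"][190:310,340:460,::-1],(400,400),interpolation=cv2.INTER_CUBIC)
cv2.imwrite("pics/g1.png",np.hstack([a,b]))
E
python3 plan.py 0.381,-0.28,0.046,-65
```

```text
ee_pos: [0.3807, -0.2807, 0.1602]
time: 3.1
ee_pos: [0.3823, -0.277, 0.0994]
eef_rot: [0.976, 0.22, -0.001, -0.001]
ft_force: [-0.3, -0.3, -0.9]
width: 0.0868
grip_force: 0.0
[-0.019, 0.005, 0.368] [0.0, -0.0, 0.001] rows 1.0 [ 0.381 -0.28   0.046]
-
```

View pics/g1.png

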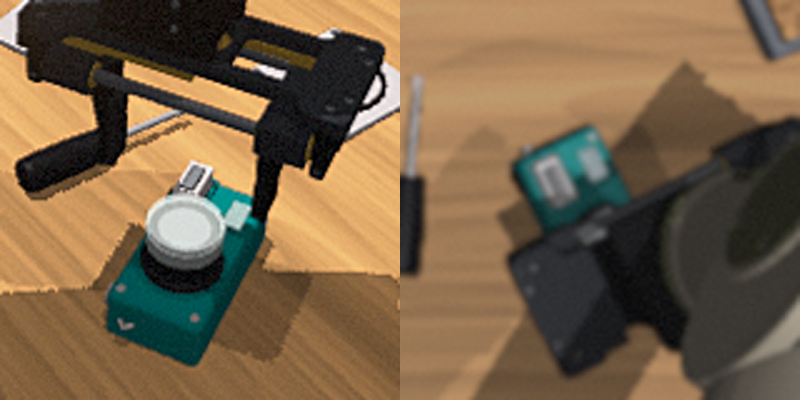

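```bash
python3 -m pendant '[{"dp":[-0.019,0.005,0.18],"rotation":[0,0,0],"jaw":1},{"dp":[-0.019,0.005,0.32],"rotation":[0,0,0],"jaw":1},{"dp":[-0.019,0.005,0.355],"rotation":[0,0,0],"jaw":1},{"dp":[-0.019,0.005,0.355],"rotation":[0,0,0],"jaw":1}]'
python3 -m pendant '[{"dp":[0,0,0],"rotation":[0,0,0],"jaw":1}]'
```

```text
time: 3.7
ee_pos: [0.3809, -0.2805, 0.0481]
eef_rot: [0.976, 0.218, 0.0, 0.0]
ft_force: [-0.5, 0.2, -0.6]
width: 0.0872
grip_force: 0.0
time: 3.82
ee_pos: [0.381, -0.2807, 0.0483]
eef_rot: [0.976, 0.218, 0.001, 0.0]
ft_force: [0.7, -0.2, 0.1]
width: 0.0871
grip_force: 0.0
```

```bash
python3 -m pendant '[{"dp":[0,0,0],"rotation":[0,0,0],"jaw":0.7},{"dp":[0,0,0],"rotation":[0,0,0],"jaw":0.6},{"dp":[0,0,0],"rotation":[0,0,0],"jaw":0.45},{"dp":[0,0,0],"rotation":[0,0,0],"jaw":0.45},{"dp":[0,0,0],"rotation":[0,0,0],"jaw":0.45},{"dp":[0,0,0],"rotation":[0,0,0],"jaw":0.45}]' 10
python3 -m pendant '[{"dp":[0,0,-0.05],"rotation":[0,0,0],"jaw":0.45},{"dp":[0,0,-0.1],"rotation":[0,0,0],"jaw":0.45},{"dp":[0,0,-0.3],"rotation":[0,0,0],"jaw":0.45},{"dp":[0,0,-0.6],"rotation":[0,0,0],"jaw":0.45},{"dp":[0,0,-0.6],"rotation":[0,0,0],"jaw":0.45}]'
python3 - <<'E'
from bench import camera
import cv2,numpy as np
c=camera("side");cv2.imwrite("pics/g2.png",cv2.resize(c["image"][200:400,220:420,::-1],(500,500),interpolation=cv2.INTER_CUBIC))
E
python3 plan.py 0.5,-0.22,0.138,-45 0.613,-0.1977,0.12,-20
```

```text
time: 4.58
ee_pos: [0.3802, -0.2805, 0.0473]
eef_rot: [0.976, 0.218, -0.0, -0.0]
ft_force: [0.6, 0.4, 0.4]
width: 0.0479
grip_force: 10.0
time: 5.2
ee_pos: [0.382, -0.2815, 0.1405]
eef_rot: [0.976, 0.218, 0.003, 0.001]
ft_force: [-0.0, 0.2, -0.6]
width: 0.0479
grip_force: 10.0
[0.889, -0.029, 0.007] [0.0, -0.0, -0.055] rows 3.0 [ 0.5   -0.22   0.138]
-
[0.638, 0.428, 0.12] [0.0, 0.0, -0.069] rows 3.0 [ 0.613 -0.198  0.12 ]
-
```

View pics/g2.png

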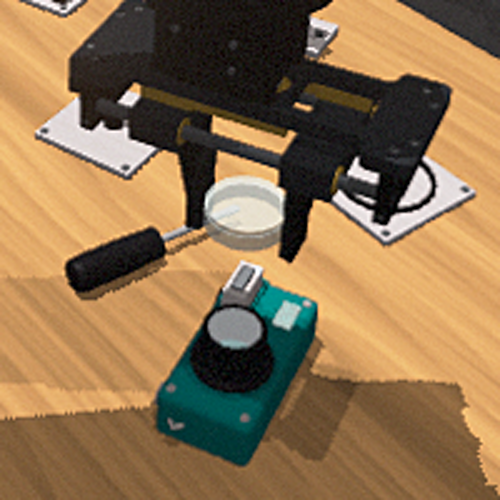

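Cap is held (48 mm) and the barrel stays behind. But the fingertips are below the cap's rim, which would foul the nest; I'll put it back over the barrel and regrip about 15 mm higher.

```bash
python3 -m pendant '[{"dp":[0,0,0.2],"rotation":[0,0,0],"jaw":0.45},{"dp":[0,0,0.4],"rotation":[0,0,0],"jaw":0.45},{"dp":[0,0,0.48],"rotation":[0,0,0],"jaw":0.45},{"dp":[0,0,0.48],"rotation":[0,0,0],"jaw":0.45}]' | grep -E "pos|rot|ft"
python3 plan.py 0.3803,-0.2805,0.064,-65 0.3803,-0.2805,0.0473,-65
```

```text
ee_pos: [0.3795, -0.2804, 0.0647]
eef_rot: [0.976, 0.218, -0.001, -0.0]
ft_force: [-0.4, -0.3, -0.0]
[0.004, 0.003, 0.005] [-0.0, 0.0, 0.0] rows 1.0 [ 0.38  -0.28   0.064]
-
[-0.0, 0.0, 0.111] [-0.0, -0.0, 0.0] rows 1.0 [ 0.38  -0.28   0.047]
-
```

```bash
python3 -m pendant '[{"dp":[0,0,0.03],"rotation":[0,0,0],"jaw":0.45},{"dp":[0,0,0.05],"rotation":[0,0,0],"jaw":0.45},{"dp":[0,0,0.06],"rotation":[0,0,0],"jaw":0.45}]' | grep -E "pos|ft"
python3 -m pendant '[{"dp":[0,0,0.02],"rotation":[0,0,0],"jaw":0.45},{"dp":[0,0,0.04],"rotation":[0,0,0],"jaw":0.45},{"dp":[0,0,0.04],"rotation":[0,0,0],"jaw":0.45}]' | grep -E "pos|ft"
```

```text
ee_pos: [0.3805, -0.2805, 0.0565]
ft_force: [0.4, -0.2, -0.3]
ee_pos: [0.3801, -0.2804, 0.0501]
ft_force: [-0.2, 0.5, -0.1]
```

```bash
python3 -m pendant '[{"dp":[0,0,0.017],"rotation":[0,0,0],"jaw":0.45},{"dp":[0,0,0.017],"rotation":[0,0,0],"jaw":0.45}]' | grep -E "pos|ft"
python3 -m pendant '[{"dp":[0,0,0],"rotation":[0,0,0],"jaw":0.62},{"dp":[0,0,0],"rotation":[0,0,0],"jaw":0.62},{"dp":[0,0,0],"rotation":[0,0,0],"jaw":0.62},{"dp":[0,0,-0.05],"rotation":[0,0,0],"jaw":0.62},{"dp":[0,0,-0.105],"rotation":[0,0,0],"jaw":0.62},{"dp":[0,0,-0.105],"rotation":[0,0,0],"jaw":0.62}]' 
python3 - <<'E'
from bench import camera
import cv2,numpy as np
c=camera("side");cv2.imwrite("pics/g3.png",cv2.resize(c["image"][240:400,240:400,::-1],(480,480),interpolation=cv2.INTER_CUBIC))
E
```

```text
ee_pos: [0.3801, -0.2804, 0.0476]
ft_force: [0.9, 0.2, 0.5]
time: 7.5
ee_pos: [0.3809, -0.2807, 0.0644]
eef_rot: [0.976, 0.218, 0.001, 0.0]
ft_force: [0.2, 0.3, -0.2]
width: 0.0538
grip_force: 0.0
```

View pics/g3.png

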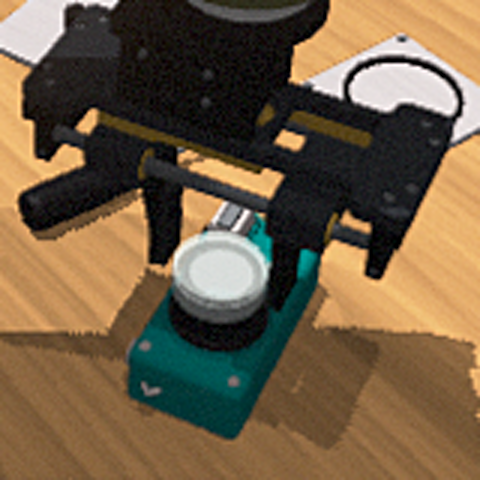

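```bash
python3 -m pendant '[{"dp":[0,0,0.008],"rotation":[0,0,0],"jaw":0.5},{"dp":[0,0,0.008],"rotation":[0,0,0],"jaw":0.45},{"dp":[0,0,0.008],"rotation":[0,0,0],"jaw":0.45},{"dp":[0,0,0.008],"rotation":[0,0,0],"jaw":0.45}]' 12
python3 -m pendant '[{"dp":[0,0,-0.05],"rotation":[0,0,0],"jaw":0.45},{"dp":[0,0,-0.12],"rotation":[0,0,0],"jaw":0.45},{"dp":[0,0,-0.3],"rotation":[0,0,0],"jaw":0.45},{"dp":[0,0,-0.5],"rotation":[0,0,0],"jaw":0.45},{"dp":[0,0,-0.5],"rotation":[0,0,0],"jaw":0.45}]'
python3 plan.py 0.5,-0.22,0.13,-50 0.613,-0.1977,0.1,-35
```

```text
time: 8.05
ee_pos: [0.3801, -0.2804, 0.0622]
eef_rot: [0.976, 0.218, -0.0, -0.0]
ft_force: [-0.1, 0.3, -0.2]
width: 0.0475
grip_force: 12.0
time: 8.68
ee_pos: [0.3816, -0.2812, 0.1397]
eef_rot: [0.976, 0.218, 0.002, 0.001]
ft_force: [-0.8, 0.3, -0.2]
width: 0.0478
grip_force: 12.0
[0.888, -0.033, 0.068] [0.0, -0.001, -0.041] rows 3.0 [ 0.5  -0.22  0.13]
-
[0.673, 0.37, 0.2] [-0.0, 0.0, -0.042] rows 2.0 [ 0.613 -0.198  0.1  ]
-
```

```bash
python3 -m pendant '[{"dp":[0.25,-0.01,0.02],"rotation":[0,0,-0.012],"jaw":0.45},{"dp":[0.55,-0.02,0.04],"rotation":[0,0,-0.025],"jaw":0.45},{"dp":[0.888,-0.033,0.068],"rotation":[0,0,-0.041],"jaw":0.45},{"dp":[0.888,-0.033,0.068],"rotation":[0,0,-0.041],"jaw":0.45}]' | grep -E "pos|width"
python3 -m pendant '[{"dp":[0.25,0.13,0.08],"rotation":[0,0,-0.015],"jaw":0.45},{"dp":[0.5,0.27,0.15],"rotation":[0,0,-0.03],"jaw":0.45},{"dp":[0.673,0.37,0.2],"rotation":[0,0,-0.042],"jaw":0.45},{"dp":[0.673,0.37,0.2],"rotation":[0,0,-0.042],"jaw":0.45},{"dp":[0.673,0.37,0.2],"rotation":[0,0,-0.042],"jaw":0.45}]' | grep -E "pos|width"
python3 plan.py 0.613,-0.1977,0.03,-35 0.613,-0.1977,0.0122,-35
```

```text
ee_pos: [0.5011, -0.2162, 0.1258]
width: 0.0474
ee_pos: [0.6105, -0.1981, 0.097]
width: 0.0478
[0.012, 0.012, 0.447] [-0.0, 0.0, -0.0] rows 2.0 [ 0.613 -0.198  0.03 ]
-
[-0.0, -0.0, 0.119] [0.0, -0.0, 0.0] rows 1.0 [ 0.613 -0.198  0.012]
-
```

```bash
python3 -m pendant '[{"dp":[0.012,0.012,0.2],"rotation":[0,0,0],"jaw":0.45},{"dp":[0.012,0.012,0.38],"rotation":[0,0,0],"jaw":0.45},{"dp":[0.012,0.012,0.447],"rotation":[0,0,0],"jaw":0.45},{"dp":[0.012,0.012,0.447],"rotation":[0,0,0],"jaw":0.45}]' | grep -E "pos|ft|width"
python3 - <<'E'
from bench import camera
import cv2,numpy as np
c=camera("side");t=camera("top")
a=cv2.resize(c["image"][210:310,320:420,::-1],(400,400),interpolation=cv2.INTER_CUBIC);b=cv2.resize(t["image"][115:215,310:410,::-1],(400,400),interpolation=cv2.INTER_CUBIC)
cv2.imwrite("pics/g4.png",np.hstack([a,b]))
E
python3 plan.py 0.613,-0.1977,0.0135,-35
```

```text
ee_pos: [0.6136, -0.197, 0.0304]
ft_force: [-0.3, 0.5, 0.2]
width: 0.0477
[-0.01, -0.006, 0.119] [0.0, -0.0, 0.0] rows 1.0 [ 0.613 -0.198  0.013]
-
```

View pics/g4.png

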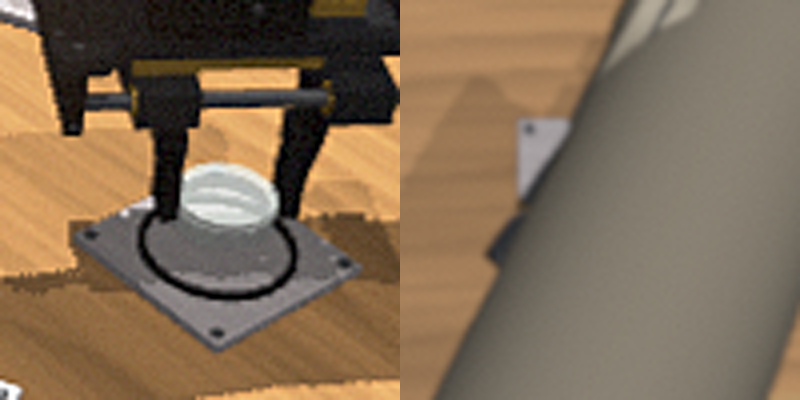

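The picture shows the cap about 3 px (4 mm) right of the rim centre (cap at 229, rim at 218 in the crop); shifting left by 3 mm, then lowering.

```bash
python3 plan.py 0.611,-0.195,0.0135,-35
python3 -m pendant '[{"dp":[-0.014,-0.024,0.04],"rotation":[0,0,0],"jaw":0.45},{"dp":[-0.014,-0.024,0.08],"rotation":[0,0,0],"jaw":0.45},{"dp":[-0.014,-0.024,0.108],"rotation":[0,0,0],"jaw":0.45},{"dp":[-0.014,-0.024,0.108],"rotation":[0,0,0],"jaw":0.45}]' | grep -E "pos|ft|width"
python3 -m pendant '[{"dp":[0,0,0],"rotation":[0,0,0],"jaw":0.45}]' | grep -E "pos|ft|width"
```

```text
[-0.003, -0.028, 0.119] [0.0, -0.0, 0.0] rows 1.0 [ 0.611 -0.195  0.013]
-
ee_pos: [0.6098, -0.1961, 0.0134]
ft_force: [-0.7, 1.1, -0.3]
width: 0.0477
ee_pos: [0.6102, -0.1963, 0.014]
ft_force: [-0.5, 0.3, 0.2]
width: 0.0479
```

Cap is ~1.5 mm above the plate; lower the last bit in small steps.

```bash
python3 -m pendant '[{"dp":[0,0,0.006],"rotation":[0,0,0],"jaw":0.45},{"dp":[0,0,0.012],"rotation":[0,0,0],"jaw":0.45}]' | grep -E "pos|ft|width"
python3 -m pendant '[{"dp":[0,0,0.003],"rotation":[0,0,0],"jaw":0.45},{"dp":[0,0,0.003],"rotation":[0,0,0],"jaw":0.45}]' | grep -E "pos|ft|width"
```

```text
ee_pos: [0.6101, -0.1962, 0.0121]
ft_force: [-0.3, 1.1, 5.4]
width: 0.0476
ee_pos: [0.6102, -0.1962, 0.0121]
ft_force: [-1.9, 1.1, 5.3]
width: 0.0479
```

```bash
python3 -m pendant '[{"dp":[0,0,0],"rotation":[0,0,0],"jaw":0.58},{"dp":[0,0,0],"rotation":[0,0,0],"jaw":0.62},{"dp":[0,0,0],"rotation":[0,0,0],"jaw":0.62},{"dp":[0,0,-0.06],"rotation":[0,0,0],"jaw":0.62},{"dp":[0,0,-0.2],"rotation":[0,0,0],"jaw":0.7},{"dp":[0,0,-0.5],"rotation":[0,0,0],"jaw":1},{"dp":[0,0,-0.9],"rotation":[0,0,0],"jaw":1},{"dp":[0,0,-0.9],"rotation":[0,0,0],"jaw":1}]' 
python3 plan.py 0.5,-0.22,0.15,-50  0.381,-0.28,0.12,-65
```

```text
time: 12.52
ee_pos: [0.6127, -0.1978, 0.1535]
eef_rot: [0.887, 0.462, 0.004, 0.003]
ft_force: [-0.6, -0.9, -0.7]
width: 0.0826
grip_force: 0.0
[-0.552, -0.531, 0.016] [0.001, -0.001, 0.042] rows 2.0 [ 0.5  -0.22  0.15]
-
[-0.865, -0.204, 0.2] [-0.0, 0.0, 0.042] rows 3.0 [ 0.381 -0.28   0.12 ]
-
```

```bash
python3 -m pendant '[{"dp":[-0.552,-0.531,0.016],"rotation":[0,0,0.042],"jaw":1},{"dp":[-0.552,-0.531,0.016],"rotation":[0,0,0.042],"jaw":1},{"dp":[-0.552,-0.531,0.016],"rotation":[0,0,0.042],"jaw":1}]' | grep -E "pos"
python3 -m pendant '[{"dp":[-0.865,-0.204,0.2],"rotation":[0,0,0.042],"jaw":1},{"dp":[-0.865,-0.204,0.2],"rotation":[0,0,0.042],"jaw":1},{"dp":[-0.865,-0.204,0.2],"rotation":[0,0,0.042],"jaw":1},{"dp":[-0.865,-0.204,0.2],"rotation":[0,0,0.042],"jaw":1}]' | grep -E "pos"
python3 - <<'E'
from bench import camera
import cv2,numpy as np
from h import *
c=camera("side");np.savez("side1.npz",**c)
a=cv2.resize(c["image"][270:390,260:380,::-1],(400,400),interpolation=cv2.INTER_CUBIC);b=cv2.resize(c["image"][230:310,330:420,::-1],(400,356),interpolation=cv2.INTER_CUBIC)
cv2.imwrite("pics/g5.png",np.hstack([a,np.vstack([b,np.zeros((44,400,3),np.uint8)])]))
E
python3 plan.py 0.381,-0.28,0.046,-65
```

```text
ee_pos: [0.4937, -0.2199, 0.1446]
ee_pos: [0.3789, -0.2784, 0.1149]
[0.001, 0.015, 0.46] [0.0, -0.0, -0.0] rows 2.0 [ 0.381 -0.28   0.046]
-
```

View pics/g5.png

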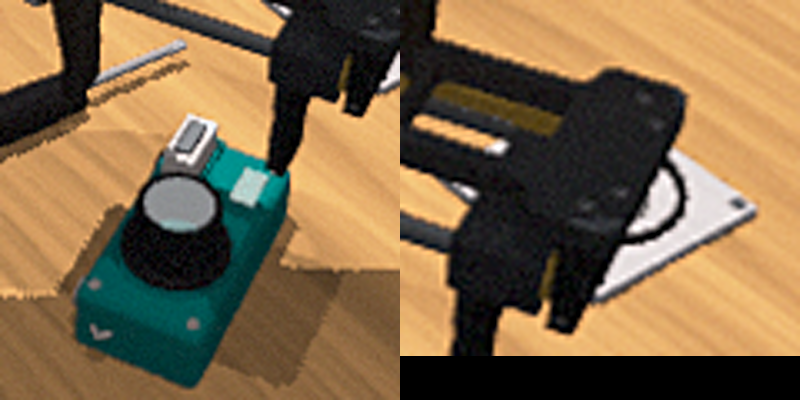

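Barrel sits squarely on the face (crop 181,207), body unmoved. Descend and grip the tube.

```bash
python3 -m pendant '[{"dp":[0.001,0.015,0.2],"rotation":[0,0,0],"jaw":1},{"dp":[0.001,0.015,0.38],"rotation":[0,0,0],"jaw":1},{"dp":[0.001,0.015,0.46],"rotation":[0,0,0],"jaw":1},{"dp":[0.001,0.015,0.46],"rotation":[0,0,0],"jaw":0.7},{"dp":[0.001,0.015,0.46],"rotation":[0,0,0],"jaw":0.55},{"dp":[0.001,0.015,0.46],"rotation":[0,0,0],"jaw":0.35},{"dp":[0.001,0.015,0.46],"rotation":[0,0,0],"jaw":0.35},{"dp":[0.001,0.015,0.46],"rotation":[0,0,0],"jaw":0.35}]' 15
python3 -m pendant '[{"dp":[0,0,0],"rotation":[0,0,0],"jaw":0.35},{"dp":[0,0,0],"rotation":[0,0,0],"jaw":0.35},{"dp":[0,0,0],"rotation":[0,0,0],"jaw":0.35}]'
```

```text
time: 14.45
ee_pos: [0.3795, -0.2803, 0.0454]
eef_rot: [0.977, 0.215, 0.0, -0.0]
ft_force: [0.0, -1.0, 0.0]
width: 0.0451
grip_force: 0.0
time: 14.82
ee_pos: [0.3794, -0.2803, 0.0453]
eef_rot: [0.977, 0.215, 0.0, -0.0]
ft_force: [-1.2, 1.2, 4.2]
width: 0.039
grip_force: 15.0
```

```bash
python3 -m pendant '[{"dp":[0,0,-0.03],"rotation":[0,0,0],"jaw":0.35},{"dp":[0,0,-0.08],"rotation":[0,0,0],"jaw":0.35},{"dp":[0,0,-0.3],"rotation":[0,0,0],"jaw":0.35},{"dp":[0,0,-0.6],"rotation":[0,0,0],"jaw":0.35},{"dp":[0,0,-0.6],"rotation":[0,0,0],"jaw":0.35}]'
python3 plan.py 0.4905,-0.0187,0.13,-40
```

```text
time: 15.45
ee_pos: [0.381, -0.2813, 0.1381]
eef_rot: [0.977, 0.215, 0.003, 0.001]
ft_force: [1.1, 1.0, -1.5]
width: 0.0387
grip_force: 15.0
[0.699, -0.641, 0.029] [0.0, -0.0, -0.035] rows 3.0 [ 0.436 -0.15   0.134]
[0.822, -0.474, 0.028] [0.0, -0.0, -0.035] rows 3.0 [ 0.49  -0.019  0.13 ]
-
```

```bash
python3 -m pendant '[{"dp":[0.2,-0.18,0.01],"rotation":[0,0,-0.012],"jaw":0.35},{"dp":[0.45,-0.41,0.02],"rotation":[0,0,-0.024],"jaw":0.35},{"dp":[0.699,-0.641,0.029],"rotation":[0,0,-0.035],"jaw":0.35}]' | grep -E "pos|width"
python3 -m pendant '[{"dp":[0.28,-0.16,0.01],"rotation":[0,0,-0.012],"jaw":0.35},{"dp":[0.55,-0.32,0.02],"rotation":[0,0,-0.024],"jaw":0.35},{"dp":[0.75,-0.43,0.028],"rotation":[0,0,-0.035],"jaw":0.35},{"dp":[0.822,-0.474,0.028],"rotation":[0,0,-0.035],"jaw":0.35},{"dp":[0.822,-0.474,0.028],"rotation":[0,0,-0.035],"jaw":0.35}]' | grep -E "pos|width"
python3 plan.py 0.4905,-0.0187,0.05,-40
```

```text
ee_pos: [0.4341, -0.1475, 0.1304]
width: 0.0391
ee_pos: [0.4887, -0.0181, 0.1264]
width: 0.0386
[0.005, 0.012, 0.509] [-0.0, 0.0, -0.0] rows 2.0 [ 0.49  -0.019  0.05 ]
-
```

```bash
python3 -m pendant '[{"dp":[0.005,0.012,0.2],"rotation":[0,0,0],"jaw":0.35},{"dp":[0.005,0.012,0.42],"rotation":[0,0,0],"jaw":0.35},{"dp":[0.005,0.012,0.52],"rotation":[0,0,0],"jaw":0.35},{"dp":[0.005,0.012,0.52],"rotation":[0,0,0],"jaw":0.35}]' | grep -E "pos|width"
python3 - <<'E'
from bench import camera
import cv2,numpy as np
c=camera("side")
cv2.imwrite("pics/g6.png",cv2.resize(c["image"][195:305,215:415,::-1],(800,440),interpolation=cv2.INTER_CUBIC))
E
python3 plan.py 0.4905,-0.0187,0.05,-40
```

```text
ee_pos: [0.49, -0.0194, 0.0484]
width: 0.0389
[0.001, -0.003, -0.005] [0.0, 0.0, -0.0] rows 1.0 [ 0.49  -0.019  0.05 ]
-
```

View pics/g6.png

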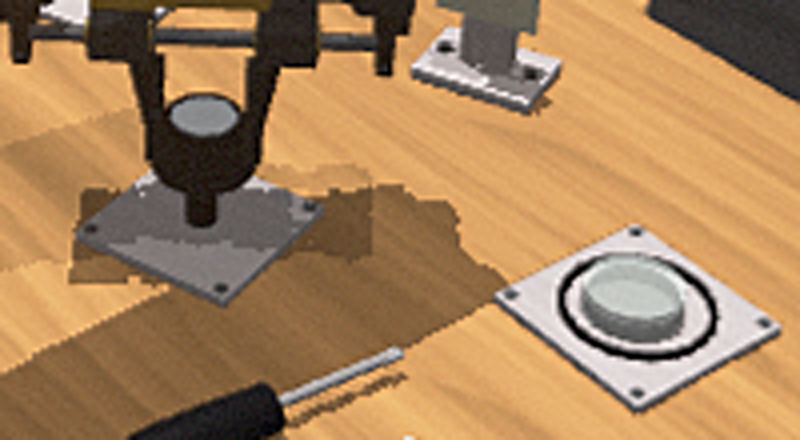

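Cap lies flat inside the rim (crop 633,297); barrel (203) is lined up above the peg (201). Lower it.

```bash
python3 -m pendant '[{"dp":[0,0,0.05],"rotation":[0,0,0],"jaw":0.35},{"dp":[0,0,0.1],"rotation":[0,0,0],"jaw":0.35},{"dp":[0,0,0.14],"rotation":[0,0,0],"jaw":0.35},{"dp":[0,0,0.14],"rotation":[0,0,0],"jaw":0.35}]' | grep -E "pos|ft|width"
python3 -m pendant '[{"dp":[0,0,0.03],"rotation":[0,0,0],"jaw":0.35},{"dp":[0,0,0.055],"rotation":[0,0,0],"jaw":0.35},{"dp":[0,0,0.065],"rotation":[0,0,0],"jaw":0.35},{"dp":[0,0,0.065],"rotation":[0,0,0],"jaw":0.35}]' | grep -E "pos|ft|width"
```

```text
ee_pos: [0.4903, -0.0183, 0.0272]
ft_force: [0.2, -0.2, 0.2]
width: 0.0392
ee_pos: [0.4906, -0.0183, 0.0178]
ft_force: [-0.1, 0.1, -0.5]
width: 0.0388
```

```bash
python3 -m pendant '[{"dp":[0,0,0.008],"rotation":[0,0,0],"jaw":0.35},{"dp":[0,0,0.014],"rotation":[0,0,0],"jaw":0.35},{"dp":[0,0,0.014],"rotation":[0,0,0],"jaw":0.35}]' | grep -E "pos|ft|width"
python3 -m pendant '[{"dp":[0,0,0.004],"rotation":[0,0,0],"jaw":0.35},{"dp":[0,0,0.004],"rotation":[0,0,0],"jaw":0.35}]' | grep -E "pos|ft|width"
```

```text
ee_pos: [0.4906, -0.0182, 0.0158]
ft_force: [0.4, -0.6, -0.1]
width: 0.039
ee_pos: [0.4907, -0.0182, 0.0153]
ft_force: [-1.2, 0.1, 2.4]
width: 0.0391
```

```bash
python3 -m pendant '[{"dp":[0,0,0],"rotation":[0,0,0],"jaw":0.5},{"dp":[0,0,0],"rotation":[0,0,0],"jaw":0.55},{"dp":[0,0,0],"rotation":[0,0,0],"jaw":0.55},{"dp":[0,0,-0.06],"rotation":[0,0,0],"jaw":0.55},{"dp":[0,0,-0.3],"rotation":[0,0,0],"jaw":0.55},{"dp":[0,0,-0.7],"rotation":[0,0,0],"jaw":0.6},{"dp":[0,0,-0.7],"rotation":[0,0,0],"jaw":0.6}]' 
python3 plan.py 0.4232,-0.2424,0.08,-65
```

```text
time: 19.5
ee_pos: [0.4934, -0.0182, 0.1247]
eef_rot: [0.906, 0.423, 0.004, 0.0]
ft_force: [-0.2, -0.1, -0.7]
width: 0.0517
grip_force: 0.0
[-0.724, 0.3, 0.146] [0.0, -0.001, 0.035] rows 2.0 [ 0.458 -0.13   0.102]
[-0.641, 0.45, 0.148] [0.0, -0.001, 0.035] rows 2.0 [ 0.423 -0.242  0.08 ]
-
```

```bash
python3 -m pendant '[{"dp":[-0.724,0.3,0.1],"rotation":[0,0,0.035],"jaw":0.6},{"dp":[-0.724,0.3,0.1],"rotation":[0,0,0.035],"jaw":0.6},{"dp":[-0.724,0.3,0.1],"rotation":[0,0,0.035],"jaw":0.6}]' | grep -E "pos|width"
python3 -m pendant '[{"dp":[-0.641,0.45,0.19],"rotation":[0,0,0.035],"jaw":0.6},{"dp":[-0.641,0.45,0.19],"rotation":[0,0,0.035],"jaw":0.6},{"dp":[-0.641,0.45,0.19],"rotation":[0,0,0.035],"jaw":0.6},{"dp":[-0.641,0.45,0.19],"rotation":[0,0,0.035],"jaw":0.6}]' | grep -E "pos|width"
python3 - <<'E'
from bench import camera
import cv2,numpy as np
from h import *
c=camera("side");t=camera("top")
a=cv2.resize(c["image"][270:390,260:380,::-1],(400,400),interpolation=cv2.INTER_CUBIC);b=cv2.resize(t["image"][190:310,340:460,::-1],(400,400),interpolation=cv2.INTER_CUBIC)
cv2.imwrite("pics/g7.png",np.hstack([a,b]))
k=blob(c,(305,300,330,320),lambda h,S_,v:(S_<45)&(v>150));print("vf s",rect(plane(c,k,.052)))
E
python3 plan.py 0.4232,-0.2424,0.0435,-65
```

```text
ee_pos: [0.4533, -0.1342, 0.1048]
width: 0.0521
ee_pos: [0.4203, -0.2417, 0.0766]
width: 0.0521
vf s [ 424.  -243.8   16.3    3.7   23.4]
[0.01, 0.015, 0.222] [-0.0, -0.0, -0.0] rows 1.0 [ 0.423 -0.242  0.044]
-
```

View pics/g7.png

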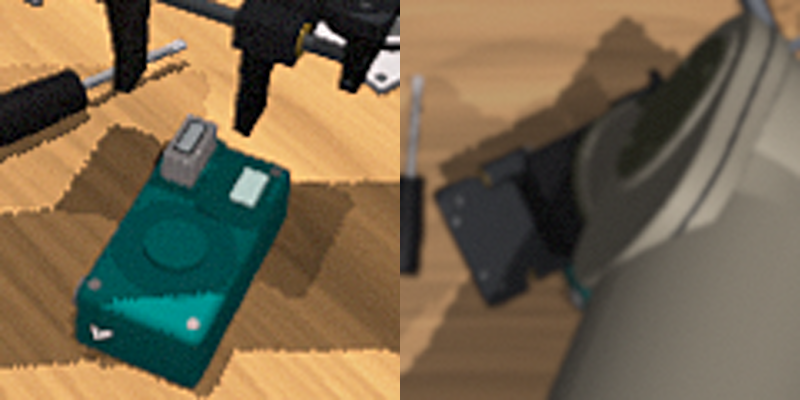

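The body and insert (crop 190,150) are unmoved, with the bare boss at (175,245) and the fingers either side of the insert. Descend and grip.

```bash
python3 -m pendant '[{"dp":[0.01,0.01,0.1],"rotation":[0,0,0],"jaw":0.6},{"dp":[0.01,0.01,0.2],"rotation":[0,0,0],"jaw":0.6},{"dp":[0.01,0.01,0.222],"rotation":[0,0,0],"jaw":0.6},{"dp":[0.01,0.01,0.222],"rotation":[0,0,0],"jaw":0.4}]' | grep -E "pos"
python3 -m pendant '[{"dp":[0,0,0],"rotation":[0,0,0],"jaw":0.25},{"dp":[0,0,0],"rotation":[0,0,0],"jaw":0.2},{"dp":[0,0,0],"rotation":[0,0,0],"jaw":0.1},{"dp":[0,0,0],"rotation":[0,0,0],"jaw":0.1},{"dp":[0,0,0],"rotation":[0,0,0],"jaw":0.1},{"dp":[0,0,0],"rotation":[0,0,0],"jaw":0.1}]' 10
python3 -m pendant '[{"dp":[0,0,0],"rotation":[0,0,0],"jaw":0.1},{"dp":[0,0,0],"rotation":[0,0,0],"jaw":0.1}]'
```

```text
ee_pos: [0.4216, -0.2432, 0.043]
time: 21.72
ee_pos: [0.4221, -0.2431, 0.0435]
eef_rot: [0.977, 0.215, 0.0, -0.0]
ft_force: [0.0, 1.3, 4.2]
width: 0.0157
grip_force: 10.0
time: 21.98
ee_pos: [0.4222, -0.2431, 0.0435]
eef_rot: [0.977, 0.215, 0.0, -0.0]
ft_force: [-0.8, 1.4, 4.6]
width: 0.0158
grip_force: 10.0
```

```bash
python3 -m pendant '[{"dp":[0,0,-0.04],"rotation":[0,0,0],"jaw":0.1},{"dp":[0,0,-0.1],"rotation":[0,0,0],"jaw":0.1},{"dp":[0,0,-0.35],"rotation":[0,0,0],"jaw":0.1},{"dp":[0,0,-0.65],"rotation":[0,0,0],"jaw":0.1},{"dp":[0,0,-0.65],"rotation":[0,0,0],"jaw":0.1}]'
python3 plan.py 0.5,-0.04,0.14,-15 0.49,0.16,0.14,40 0.4165,0.2805,0.12,82.5
```

```text
time: 22.6
ee_pos: [0.4238, -0.244, 0.144]
eef_rot: [0.977, 0.215, 0.003, 0.001]
ft_force: [-0.4, 0.5, -0.6]
width: 0.0161
grip_force: 10.0
[0.516, -0.511, 0.015] [0.0, -0.0, -0.07] rows 3.0 [ 0.462 -0.142  0.142]
[0.684, -0.244, 0.015] [0.0, -0.0, -0.07] rows 3.0 [ 0.5  -0.04  0.14]
-
[0.635, -0.205, -0.0] [-0.0, 0.0, -0.076] rows 3.0 [0.495 0.06  0.14 ]
[0.658, 0.112, -0.0] [-0.0, 0.0, -0.076] rows 3.0 [0.49 0.16 0.14]
-
[0.93, 0.141, 0.133] [0.0, -0.0, -0.118] rows 4.0 [0.416 0.28  0.12 ]
-
```

```bash
python3 -m pendant '[{"dp":[0.16,-0.15,0.01],"rotation":[0,0,-0.023],"jaw":0.1},{"dp":[0.34,-0.34,0.015],"rotation":[0,0,-0.046],"jaw":0.1},{"dp":[0.516,-0.511,0.015],"rotation":[0,0,-0.07],"jaw":0.1}]' | grep -E "pos|width"
python3 -m pendant '[{"dp":[0.23,-0.08,0.015],"rotation":[0,0,-0.023],"jaw":0.1},{"dp":[0.46,-0.16,0.015],"rotation":[0,0,-0.046],"jaw":0.1},{"dp":[0.684,-0.244,0.015],"rotation":[0,0,-0.07],"jaw":0.1}]' | grep -E "pos|width"
python3 -m pendant '[{"dp":[0.21,-0.07,0],"rotation":[0,0,-0.025],"jaw":0.1},{"dp":[0.42,-0.14,0],"rotation":[0,0,-0.05],"jaw":0.1},{"dp":[0.635,-0.205,0],"rotation":[0,0,-0.076],"jaw":0.1}]' | grep -E "pos|width"
python3 -m pendant '[{"dp":[0.22,0.04,0],"rotation":[0,0,-0.025],"jaw":0.1},{"dp":[0.44,0.08,0],"rotation":[0,0,-0.05],"jaw":0.1},{"dp":[0.658,0.112,0],"rotation":[0,0,-0.076],"jaw":0.1}]' | grep -E "pos|rot|width"
python3 plan.py 0.4165,0.2805,0.12,82.5
```

```text
ee_pos: [0.4599, -0.1397, 0.1381]
width: 0.0159
ee_pos: [0.4978, -0.0378, 0.1358]
width: 0.0161
ee_pos: [0.4919, 0.0619, 0.1358]
width: 0.016
ee_pos: [0.4868, 0.1619, 0.1357]
eef_rot: [0.421, 0.907, -0.0, -0.0]
width: 0.0157
[0.906, 0.153, 0.105] [-0.0, -0.0, -0.117] rows 4.0 [0.416 0.28  0.12 ]
-
```

```bash
python3 -m pendant '[{"dp":[0.22,0.04,0.02],"rotation":[0,0,-0.028],"jaw":0.1},{"dp":[0.45,0.07,0.05],"rotation":[0,0,-0.056],"jaw":0.1},{"dp":[0.7,0.11,0.08],"rotation":[0,0,-0.085],"jaw":0.1},{"dp":[0.906,0.153,0.105],"rotation":[0,0,-0.117],"jaw":0.1},{"dp":[0.906,0.153,0.105],"rotation":[0,0,-0.117],"jaw":0.1},{"dp":[0.906,0.153,0.105],"rotation":[0,0,-0.117],"jaw":0.1}]' | grep -E "pos|rot|width"
python3 plan.py 0.4165,0.2805,0.035,82.5
```

```text
ee_pos: [0.4179, 0.279, 0.1203]
eef_rot: [0.07, 0.998, -0.0, -0.0]
width: 0.0159
[0.01, 0.009, 0.569] [-0.0, -0.0, -0.002] rows 2.0 [0.416 0.28  0.035]
-
```

```bash
python3 -m pendant '[{"dp":[0.01,0.009,0.2],"rotation":[0,0,-0.002],"jaw":0.1},{"dp":[0.01,0.009,0.45],"rotation":[0,0,-0.002],"jaw":0.1},{"dp":[0.01,0.009,0.569],"rotation":[0,0,-0.002],"jaw":0.1},{"dp":[0.01,0.009,0.569],"rotation":[0,0,-0.002],"jaw":0.1}]' | grep -E "pos|width"
python3 - <<'E'
from bench import camera
import cv2,numpy as np
c=camera("side");t=camera("top")
a=cv2.resize(c["image"][150:230,110:210,::-1],(500,400),interpolation=cv2.INTER_CUBIC);b=cv2.resize(t["image"][215:285,125:195,::-1],(300,300),interpolation=cv2.INTER_CUBIC)
cv2.imwrite("pics/g8.png",np.hstack([a,np.vstack([b,np.zeros((100,300,3),np.uint8)])]))
E
python3 plan.py 0.4165,0.2805,0.0145,82.5
```

```text
ee_pos: [0.4163, 0.2797, 0.0343]
width: 0.0161
[0.004, -0.004, 0.143] [0.0, 0.0, 0.0] rows 1.0 [0.416 0.28  0.014]
-
```

View pics/g8.png

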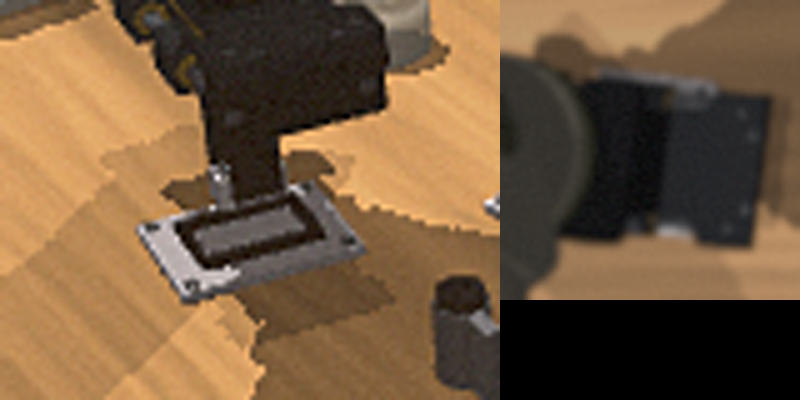

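The insert hangs over the pocket (its left end at crop (220,190), pocket centre at (250,228)), consistent with the planned position. Lower.

```bash
python3 -m pendant '[{"dp":[0.004,-0.004,0.05],"rotation":[0,0,0],"jaw":0.1},{"dp":[0.004,-0.004,0.1],"rotation":[0,0,0],"jaw":0.1},{"dp":[0.004,-0.004,0.125],"rotation":[0,0,0],"jaw":0.1},{"dp":[0.004,-0.004,0.125],"rotation":[0,0,0],"jaw":0.1}]' | grep -E "pos|ft|width"
python3 -m pendant '[{"dp":[0,0,0.008],"rotation":[0,0,0],"jaw":0.1},{"dp":[0,0,0.008],"rotation":[0,0,0],"jaw":0.1}]' | grep -E "pos|ft|width"
```

```text
ee_pos: [0.4156, 0.2808, 0.0163]
ft_force: [-0.7, 0.1, -0.1]
width: 0.0163
ee_pos: [0.4158, 0.281, 0.0155]
ft_force: [-0.4, -0.2, -1.1]
width: 0.0158
```

```bash
python3 -m pendant '[{"dp":[0,0,0.006],"rotation":[0,0,0],"jaw":0.1},{"dp":[0,0,0.012],"rotation":[0,0,0],"jaw":0.1},{"dp":[0,0,0.012],"rotation":[0,0,0],"jaw":0.1}]' | grep -E "pos|ft|width"
python3 -m pendant '[{"dp":[0,0,0.004],"rotation":[0,0,0],"jaw":0.1},{"dp":[0,0,0.004],"rotation":[0,0,0],"jaw":0.1}]' | grep -E "pos|ft|width"
```

```text
ee_pos: [0.4158, 0.281, 0.0136]
ft_force: [0.2, -0.1, -0.8]
width: 0.0159
ee_pos: [0.4158, 0.281, 0.0135]
ft_force: [-2.7, -2.2, 8.5]
width: 0.0157
```

```bash
python3 -m pendant '[{"dp":[0,0,0],"rotation":[0,0,0],"jaw":0.3},{"dp":[0,0,0],"rotation":[0,0,0],"jaw":0.35},{"dp":[0,0,0],"rotation":[0,0,0],"jaw":0.35},{"dp":[0,0,-0.06],"rotation":[0,0,0],"jaw":0.35},{"dp":[0,0,-0.3],"rotation":[0,0,0],"jaw":0.4},{"dp":[0,0,-0.75],"rotation":[0,0,0],"jaw":1},{"dp":[0,0,-0.75],"rotation":[0,0,0],"jaw":1}]' | grep -E "pos|width"
python3 plan.py  0.49,0.16,0.14,40 0.5,-0.04,0.14,-15 0.3955,-0.273,0.1,-65
```

```text
ee_pos: [0.418, 0.2826, 0.1305]
width: 0.0473
[-0.58, -0.75, -0.065] [0.001, 0.0, 0.119] rows 4.0 [0.49 0.16 0.14]
-
[-0.532, -0.403, 0.0] [-0.0, 0.0, 0.076] rows 3.0 [0.495 0.06  0.14 ]
[-0.658, -0.112, 0.0] [-0.0, 0.0, 0.076] rows 3.0 [ 0.5  -0.04  0.14]
-
[-0.84, -0.135, 0.133] [0.0, 0.0, 0.069] rows 3.0 [ 0.448 -0.157  0.12 ]
[-0.819, 0.232, 0.133] [0.0, 0.0, 0.069] rows 3.0 [ 0.396 -0.273  0.1  ]
-
```

```bash
python3 -m pendant '[{"dp":[-0.58,-0.75,-0.065],"rotation":[0,0,0.119],"jaw":1},{"dp":[-0.58,-0.75,-0.065],"rotation":[0,0,0.119],"jaw":1},{"dp":[-0.58,-0.75,-0.065],"rotation":[0,0,0.119],"jaw":1},{"dp":[-0.58,-0.75,-0.065],"rotation":[0,0,0.119],"jaw":1}]' | grep -E "pos"
python3 -m pendant '[{"dp":[-0.532,-0.403,0],"rotation":[0,0,0.076],"jaw":1},{"dp":[-0.532,-0.403,0],"rotation":[0,0,0.076],"jaw":1},{"dp":[-0.532,-0.403,0],"rotation":[0,0,0.076],"jaw":1}]' | grep -E "pos"
python3 -m pendant '[{"dp":[-0.658,-0.112,0],"rotation":[0,0,0.076],"jaw":1},{"dp":[-0.658,-0.112,0],"rotation":[0,0,0.076],"jaw":1},{"dp":[-0.658,-0.112,0],"rotation":[0,0,0.076],"jaw":1}]' | grep -E "pos|rot"
python3 - <<'E'
from bench import camera
import cv2,numpy as np
from h import *
c=camera("side");t=camera("top");np.savez("side2.npz",**c);np.savez("top2.npz",**t)
cv2.imwrite("pics/g9.png",np.vstack([np.hstack([cv2.resize(c["image"][150:230,110:210,::-1],(400,320),interpolation=cv2.INTER_CUBIC),cv2.resize(t["image"][215:285,125:213,::-1],(400,320),interpolation=cv2.INTER_CUBIC)]),np.hstack([cv2.resize(c["image"][285:395,260:397,::-1],(400,280),interpolation=cv2.INTER_CUBIC),cv2.resize(t["image"][210:300,350:478,::-1],(400,280),interpolation=cv2.INTER_CUBIC)])]))
k=blob(t,(360,215,430,295),lambda h,S,v:(h>75)&(h<100)&(S>100));print("teal top",rect(plane(t,k,.036)))
E
python3 plan.py 0.3955,-0.273,0.1,-65
```

```text
ee_pos: [0.4886, 0.1563, 0.1353]
ee_pos: [0.4927, 0.0549, 0.1353]
ee_pos: [0.4975, -0.0451, 0.1353]
eef_rot: [0.795, 0.606, -0.0, 0.0]
teal top [ 395.3 -269.5  116.1   60.8   25. ]
[-0.831, -0.131, 0.117] [-0.0, 0.0, 0.07] rows 3.0 [ 0.447 -0.158  0.118]
[-0.809, 0.233, 0.117] [-0.0, 0.0, 0.07] rows 3.0 [ 0.396 -0.273  0.1  ]
-
```

View pics/g9.png

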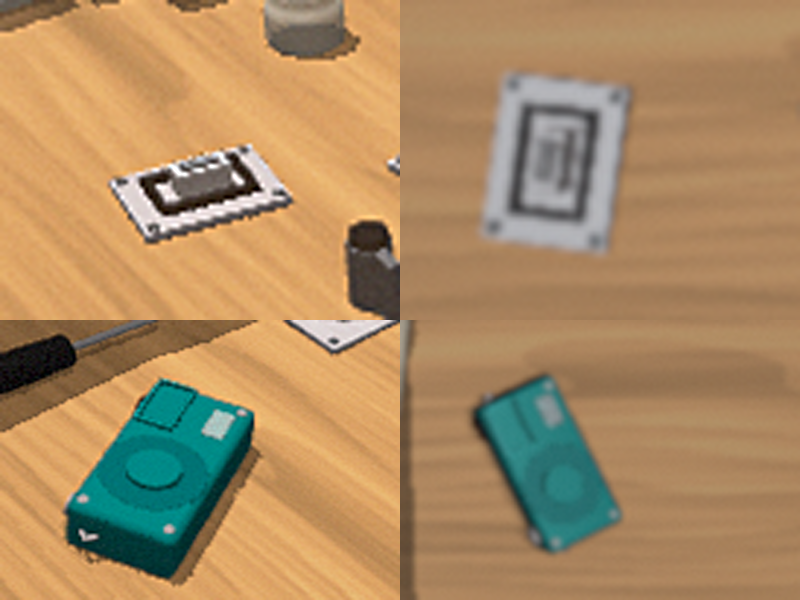

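The insert sits inside the pocket in both views, and the body is bare and unmoved. Now to the body.

```bash
python3 -m pendant '[{"dp":[-0.831,-0.131,0.1],"rotation":[0,0,0.07],"jaw":1},{"dp":[-0.831,-0.131,0.1],"rotation":[0,0,0.07],"jaw":1},{"dp":[-0.831,-0.131,0.1],"rotation":[0,0,0.07],"jaw":1}]' | grep -E "pos"
python3 -m pendant '[{"dp":[-0.809,0.233,0.117],"rotation":[0,0,0.07],"jaw":1},{"dp":[-0.809,0.233,0.117],"rotation":[0,0,0.07],"jaw":1},{"dp":[-0.809,0.233,0.117],"rotation":[0,0,0.07],"jaw":1},{"dp":[-0.809,0.233,0.117],"rotation":[0,0,0.07],"jaw":1}]' | grep -E "pos|rot"
python3 plan.py 0.3955,-0.273,0.05,-65 0.3955,-0.273,0.012,-65
```

```text
ee_pos: [0.4448, -0.1604, 0.1198]
ee_pos: [0.3959, -0.2723, 0.1025]
eef_rot: [0.976, 0.216, -0.0, -0.0]
[-0.004, 0.003, 0.35] [-0.0, 0.0, -0.0] rows 1.0 [ 0.396 -0.273  0.05 ]
-
[-0.0, -0.0, 0.253] [0.0, -0.0, -0.0] rows 1.0 [ 0.396 -0.273  0.012]
-
```

```bash
python3 -m pendant '[{"dp":[-0.004,0.003,0.2],"rotation":[0,0,0],"jaw":1},{"dp":[-0.004,0.003,0.35],"rotation":[0,0,0],"jaw":1},{"dp":[-0.004,0.003,0.35],"rotation":[0,0,0],"jaw":1}]' | grep -E "pos|ft"
python3 -m pendant '[{"dp":[0,0,0.08],"rotation":[0,0,0],"jaw":1},{"dp":[0,0,0.16],"rotation":[0,0,0],"jaw":1},{"dp":[0,0,0.245],"rotation":[0,0,0],"jaw":1},{"dp":[0,0,0.245],"rotation":[0,0,0],"jaw":1}]' | grep -E "pos|ft"
python3 -m pendant '[{"dp":[0,0,0],"rotation":[0,0,0],"jaw":0.85},{"dp":[0,0,0],"rotation":[0,0,0],"jaw":0.78},{"dp":[0,0,0],"rotation":[0,0,0],"jaw":0.6},{"dp":[0,0,0],"rotation":[0,0,0],"jaw":0.6},{"dp":[0,0,0],"rotation":[0,0,0],"jaw":0.6},{"dp":[0,0,0],"rotation":[0,0,0],"jaw":0.6}]' 30
```

```text
ee_pos: [0.3953, -0.2716, 0.0491]
ft_force: [-0.8, -0.4, -0.2]
ee_pos: [0.3949, -0.2729, 0.0125]
ft_force: [0.6, 0.1, 0.8]
time: 31.55
ee_pos: [0.3958, -0.2732, 0.0136]
eef_rot: [0.977, 0.215, 0.0, -0.0]
ft_force: [-0.3, 2.0, 5.5]
width: 0.0619
grip_force: 30.0
```

```bash
python3 -m pendant '[{"dp":[0,0,-0.04],"rotation":[0,0,0],"jaw":0.6},{"dp":[0,0,-0.12],"rotation":[0,0,0],"jaw":0.6},{"dp":[0,0,-0.4],"rotation":[0,0,0],"jaw":0.6},{"dp":[0,0,-0.7],"rotation":[0,0,0],"jaw":0.6},{"dp":[0,0,-0.95],"rotation":[0,0,0],"jaw":0.6},{"dp":[0,0,-0.95],"rotation":[0,0,0],"jaw":0.6}]'
python3 plan.py 0.47,-0.03,0.15,-68 0.51,0.13,0.15,-70.8 0.6155,0.2165,0.13,-70.8
```

```text
time: 32.3
ee_pos: [0.397, -0.2739, 0.1585]
eef_rot: [0.977, 0.215, 0.003, 0.001]
ft_force: [-0.2, 0.4, -2.2]
width: 0.0617
grip_force: 30.0
[0.562, -0.636, 0.03] [0.0, -0.0, 0.004] rows 3.0 [ 0.433 -0.152  0.154]
[0.546, -0.649, 0.029] [0.0, -0.0, 0.004] rows 3.0 [ 0.47 -0.03  0.15]
-
[0.647, -0.889, 0.0] [-0.0, -0.0, 0.008] rows 3.0 [0.51 0.13 0.15]
-
[0.854, -0.313, 0.133] [-0.0, 0.0, -0.0] rows 3.0 [0.616 0.216 0.13 ]
-
```

```bash
python3 -m pendant '[{"dp":[0.16,-0.18,0.01],"rotation":[0,0,0.001],"jaw":0.6},{"dp":[0.36,-0.4,0.01],"rotation":[0,0,0.002],"jaw":0.6},{"dp":[0.562,-0.636,0.01],"rotation":[0,0,0.004],"jaw":0.6}]' | grep -E "pos|width"
python3 -m pendant '[{"dp":[0.18,-0.21,0],"rotation":[0,0,0.001],"jaw":0.6},{"dp":[0.37,-0.43,0],"rotation":[0,0,0.002],"jaw":0.6},{"dp":[0.546,-0.649,0],"rotation":[0,0,0.004],"jaw":0.6}]' | grep -E "pos|width"
python3 -m pendant '[{"dp":[0.21,-0.29,0],"rotation":[0,0,0.003],"jaw":0.6},{"dp":[0.43,-0.59,0],"rotation":[0,0,0.006],"jaw":0.6},{"dp":[0.647,-0.889,0],"rotation":[0,0,0.008],"jaw":0.6}]' | grep -E "pos|width"
python3 plan.py 0.6155,0.2165,0.12,-70.8
```

```text
ee_pos: [0.4316, -0.1499, 0.1537]
width: 0.0616
ee_pos: [0.4682, -0.028, 0.1535]
width: 0.0618
ee_pos: [0.5084, 0.132, 0.1534]
width: 0.062
[0.859, -0.3, 0.221] [-0.0, 0.0, -0.001] rows 3.0 [0.616 0.216 0.12 ]
-
```

```bash
python3 -m pendant '[{"dp":[0.28,-0.1,0.07],"rotation":[0,0,0],"jaw":0.6},{"dp":[0.57,-0.2,0.14],"rotation":[0,0,0],"jaw":0.6},{"dp":[0.78,-0.27,0.2],"rotation":[0,0,0],"jaw":0.6},{"dp":[0.859,-0.3,0.22],"rotation":[0,0,0],"jaw":0.6},{"dp":[0.859,-0.3,0.22],"rotation":[0,0,0],"jaw":0.6}]' | grep -E "pos|rot|width"
python3 -m pendant '[{"dp":[0,0,0.2],"rotation":[0,0,0],"jaw":0.6},{"dp":[0,0,0.4],"rotation":[0,0,0],"jaw":0.6},{"dp":[0,0,0.43],"rotation":[0,0,0],"jaw":0.6},{"dp":[0,0,0.43],"rotation":[0,0,0],"jaw":0.6}]' | grep -E "pos|rot|width"
python3 - <<'E'
from bench import camera
import cv2,numpy as np
c=camera("side");t=camera("top")
a=cv2.resize(c["image"][120:220,190:310,::-1],(480,400),interpolation=cv2.INTER_CUBIC);b=cv2.resize(t["image"][110:220,145:233,::-1],(320,400),interpolation=cv2.INTER_CUBIC)
cv2.imwrite("pics/g10.png",np.hstack([a,b]))
E
python3 plan.py 0.6155,0.2165,0.025,-70.8
```

```text
ee_pos: [0.6154, 0.2147, 0.1204]
eef_rot: [0.986, 0.166, -0.001, 0.001]
width: 0.0621
ee_pos: [0.616, 0.2147, 0.0581]
eef_rot: [0.986, 0.165, 0.0, -0.0]
width: 0.0621
[-0.005, -0.01, 0.224] [-0.0, -0.0, -0.0] rows 1.0 [0.616 0.216 0.025]
-
```

View pics/g10.png

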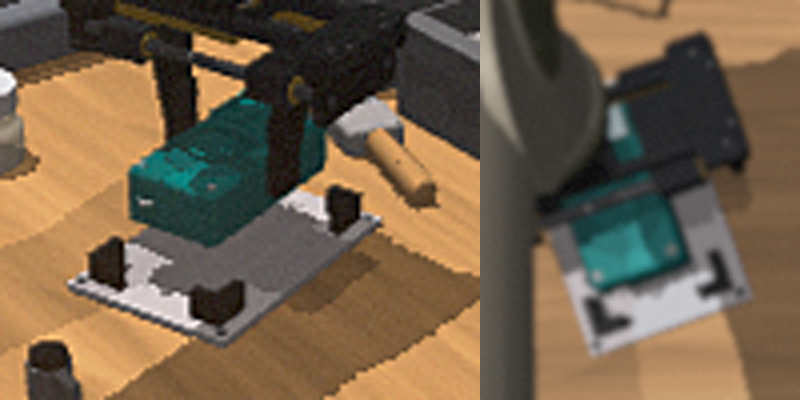

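The body hangs level above the four locators, and its offset to the upper left in the top view matches parallax at that height. Lower.

```bash
python3 -m pendant '[{"dp":[-0.005,-0.01,0.05],"rotation":[0,0,0],"jaw":0.6},{"dp":[-0.005,-0.01,0.1],"rotation":[0,0,0],"jaw":0.6},{"dp":[-0.005,-0.01,0.15],"rotation":[0,0,0],"jaw":0.6},{"dp":[-0.005,-0.01,0.2],"rotation":[0,0,0],"jaw":0.6},{"dp":[-0.005,-0.01,0.224],"rotation":[0,0,0],"jaw":0.6},{"dp":[-0.005,-0.01,0.224],"rotation":[0,0,0],"jaw":0.6}]' | grep -E "pos|rot|ft"
python3 -m pendant '[{"dp":[0,0,0.01],"rotation":[0,0,0],"jaw":0.6},{"dp":[0,0,0.02],"rotation":[0,0,0],"jaw":0.6},{"dp":[0,0,0.02],"rotation":[0,0,0],"jaw":0.6}]' | grep -E "pos|ft"
```

```text
ee_pos: [0.6146, 0.2163, 0.023]
eef_rot: [0.986, 0.166, -0.0, 0.0]
ft_force: [-0.5, -0.5, -1.5]
ee_pos: [0.6146, 0.2164, 0.0203]
ft_force: [-0.2, 0.0, -1.9]
```

```bash
python3 -m pendant '[{"dp":[0,0,0.005],"rotation":[0,0,0],"jaw":0.6},{"dp":[0,0,0.005],"rotation":[0,0,0],"jaw":0.6}]' | grep -E "pos|ft"
python3 -m pendant '[{"dp":[0,0,0.004],"rotation":[0,0,0],"jaw":0.6},{"dp":[0,0,0.004],"rotation":[0,0,0],"jaw":0.6}]' | grep -E "pos|ft"
```

```text
ee_pos: [0.6148, 0.2164, 0.0198]
ft_force: [-0.1, -0.6, -0.5]
ee_pos: [0.6148, 0.2165, 0.0197]
ft_force: [-2.7, -0.7, 6.0]
```

```bash
python3 -m pendant '[{"dp":[0,0,0],"rotation":[0,0,0],"jaw":0.8},{"dp":[0,0,0],"rotation":[0,0,0],"jaw":0.95},{"dp":[0,0,0],"rotation":[0,0,0],"jaw":0.95},{"dp":[0,0,0],"rotation":[0,0,0],"jaw":0.95},{"dp":[0,0,-0.1],"rotation":[0,0,0],"jaw":0.95},{"dp":[0,0,-0.4],"rotation":[0,0,0],"jaw":0.95},{"dp":[0,0,-0.9],"rotation":[0,0,0],"jaw":0.95},{"dp":[0,0,-0.9],"rotation":[0,0,0],"jaw":0.95}]' | grep -E "pos|width"
python3 plan.py 0.46,0,0.22,-60 0.4,-0.25,0.25,-40
```

```text
ee_pos: [0.6171, 0.2166, 0.16]
width: 0.0827
[-0.729, 0.512, -0.206] [-0.0, -0.001, -0.015] rows 3.0 [0.539 0.108 0.19 ]
[-0.775, 0.44, -0.203] [-0.0, -0.001, -0.015] rows 3.0 [0.46 0.   0.22]
-
[-0.59, 0.622, -0.1] [0.0, -0.0, -0.028] rows 3.0 [ 0.43  -0.125  0.235]
[-0.689, 0.51, -0.1] [0.0, -0.0, -0.028] rows 3.0 [ 0.4  -0.25  0.25]
-
```

```bash
python3 -m pendant '[{"dp":[-0.729,0.512,-0.206],"rotation":[0,0,-0.015],"jaw":0.95},{"dp":[-0.729,0.512,-0.206],"rotation":[0,0,-0.015],"jaw":0.95},{"dp":[-0.729,0.512,-0.206],"rotation":[0,0,-0.015],"jaw":0.95}]' | grep pos
python3 -m pendant '[{"dp":[-0.775,0.44,-0.203],"rotation":[0,0,-0.015],"jaw":0.95},{"dp":[-0.775,0.44,-0.203],"rotation":[0,0,-0.015],"jaw":0.95},{"dp":[-0.775,0.44,-0.203],"rotation":[0,0,-0.015],"jaw":0.95}]' | grep pos
python3 -m pendant '[{"dp":[-0.59,0.622,-0.1],"rotation":[0,0,-0.028],"jaw":0.95},{"dp":[-0.59,0.622,-0.1],"rotation":[0,0,-0.028],"jaw":0.95},{"dp":[-0.59,0.622,-0.1],"rotation":[0,0,-0.028],"jaw":0.95}]' | grep pos
python3 -m pendant '[{"dp":[-0.689,0.51,-0.1],"rotation":[0,0,-0.028],"jaw":0.95},{"dp":[-0.689,0.51,-0.1],"rotation":[0,0,-0.028],"jaw":0.95},{"dp":[-0.689,0.51,-0.1],"rotation":[0,0,-0.028],"jaw":0.95},{"dp":[-0.689,0.51,-0.1],"rotation":[0,0,-0.028],"jaw":0.95}]'
python3 - <<'E'
from bench import camera
import cv2,numpy as np
from h import *
c=camera("side");t=camera("top")
a=cv2.resize(c["image"][130:310,120:420,::-1],(800,480),interpolation=cv2.INTER_CUBIC)
cv2.imwrite("pics/g11.png",a)
b=cv2.resize(t["image"][110:285,130:390,::-1],(800,538),interpolation=cv2.INTER_CUBIC);cv2.imwrite("pics/g12.png",b)
k=blob(t,(150,120,225,212),lambda h,S,v:(h>75)&(h<100)&(S>100));z=depth(t,k)[:,2];print("body",rect(plane(t,k,.042)),np.median(z).round(4))
t0=dict(np.load("top0.npz"))
for n,(x0,y0,x1,y1) in (("driver",(333,205,352,278)),("film",(212,230,236,248))): print(n,np.abs(t["image"][y0:y1,x0:x1].astype(int)-t0["image"][y0:y1,x0:x1]).mean().round(2))
x,y=np.meshgrid(range(170,206),range(145,190));D=depth(t,np.c_[x.ravel(),y.ravel()]);q=D[(D[:,2]>.038)&(D[:,2]<.044)]
A=np.c_[q[:,:2],np.ones(len(q))];print("face tilt",np.linalg.lstsq(A,q[:,2],rcond=None)[0].round(4),q[:,2].mean().round(4))
E
```

```text
ee_pos: [0.5353, 0.1043, 0.1862]
ee_pos: [0.457, -0.0027, 0.2164]
ee_pos: [0.4274, -0.1284, 0.2312]
time: 38.9
ee_pos: [0.3983, -0.2493, 0.2454]
eef_rot: [0.906, 0.423, -0.0, 0.0]
ft_force: [0.6, 0.4, 0.2]
width: 0.083
grip_force: 0.0
body [612.9 216.4 122.3  61.9  19.5] 0.0412
driver 6.78
film 8.54
face tilt [0.001  0.0033 0.0406] 0.0419
```

View pics/g11.png

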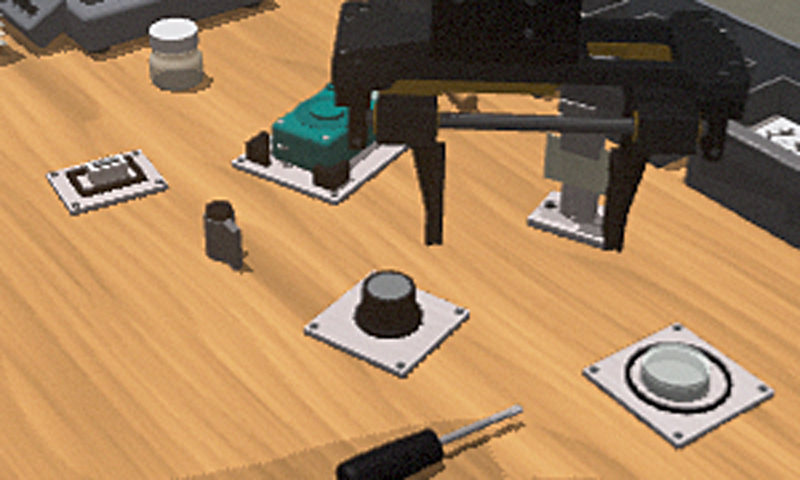

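All four parts sit in their nests: insert at (107,178), body at (320,130) with a flat face at 42 mm (36 + 6), barrel at (388,305), cap at (677,370). The screwdriver and film cartridge are in place, and the gripper is clear. Handing in.

```bash
python3 -c "
from bench import r
print(r.close_job())"
```

```text
the job is handed in; nothing more can be done
None
```

The camera is stripped and the job handed in at about 39 s: the cap, barrel, viewfinder insert and body each sit in their own nest, and the screwdriver and film cartridge were never touched.

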